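Load a tube block under the spring clamp of a shaker

ROBOT

A 6-joint arm with a two-finger parallel gripper is mounted at the origin on the work surface. World frame = base frame: x ahead of the robot, y to its left, z up, the work surface at z = 0. Lengths are in m, angles in rad, forces in N, time in s.
With the tool pointing down it reaches from about 0.35 to 1 m from the base axis. Payload 7.1 kg.
Tool frame: the origin (TCP) lies between the finger pads; the fingertips stand 22 mm ahead of it and the grasp point (between the pads) lies 3 mm ahead of it; x points along the fingers, y is the direction in which the jaws open and shut, and the axes are right-handed (so a half turn about x gives the same grasp; the last joint's range is limited). The gripper opens to 85 mm and grips with 20 to 120 N. Pads are 22 mm wide; open, the fingers measure 114 mm over their backs; the gripper's body (76 mm by 85 mm) begins 54 mm behind the grasp point. The pads swing forward as they close: fully open they stand 13 mm farther back than shut.
Start: joints at [-1.337, 0.423, 1.63, -0, 1.089, -0.019], TCP at [0.156, -0.605, 0.253] pointing down, gripper open.
Joint ranges: [-3, 3], [-0.9, 2.11], [0.09, 2.58], [-1.31, 4.45], [0.11, 2.69], [-2.54, 2.54]. Speed limits (rad/s): [2.39, 2.39, 3.01, 3.14, 3.14, 3.14].

INTERFACE

Orientations are given as a rotation vector (axis times angle).
In Python, from rig import manip gives the robot as it stands. The module is installed in compiled form; this text tells all that it offers. Calls block until the motion is done:
- manip.move_to(position, orientation): joint-space move of the TCP to a pose.
- manip.servo_line(position, orientation=None, rate=0.15): straight line of the TCP; orientation=None keeps the orientation; rate is the mean speed in m/s.
- manip.set_joints(angles): joint-space move.
- manip.command_gripper(opening, f_grip=None): finger opening in m; f_grip is the grip in N (None keeps the last); returns when the fingers have stopped.
- manip.hold(seconds).
- manip.solve_ik(position, orientation): joint angles nearest the present ones, or None.
- manip.camera(name): name is "side" or "top" or "wrist"; returns a dict with "image" (480x640x3 uint8, red, green, blue), "fx", "fy", "cx", "cy" (pixels), "cam_to_world" (4x4, takes a point from camera to world coordinates); the wrist camera has in their place "mount" (4x4, takes a point from camera to tool coordinates, whose origin is the TCP and whose axes are the tool frame's). Camera axes: x right, y down, z forward; pixel columns grow to the right and rows downward; lengths in m; the calibration is good to about 2 mm. A picture is of the moment at which its call begins: read the wrist's pose just before it. There is no depth.
A pose or a line that the arm cannot do raises manip.IKError and nothing moves.
- manip.sign_off(): hands the job in, once; it reports no verdict.
Readings, each from a call of its own:
- manip.get_time(): time.
- manip.get_joint_positions(): joint angles.
- manip.get_joint_vel(): joint speeds.
- manip.get_tau(): joint torques, N m.
- manip.get_position(): TCP position.
- manip.get_ee_rot(): TCP orientation.
- manip.get_contact_force(): force on the tool from outside, world axes, zero at the start.
- manip.get_torque(): the same for the moment, N m.
- manip.get_width(): finger opening in m.
Only numpy, scipy, OpenCV 4.12 (cv2) and the standard library are available. Lean on these libraries where they do the work, as an engineer would, in place of code of your own. Each camera call takes 0.05 s, during which the arm holds its last target. There are 200 camera calls.

TASK

Load the long aluminium tube block on the shaker's deck: with one fingertip press down the treadle plate beside the lane so that the sprung clamp flap lifts, and keep it pressed while the other fingertip pushes the block along the lane, under the flap, until it rests against the back stop. Then let the treadle up so that the flap closes down on the block, and draw the hand clear. The block is only pushed, never lifted or tipped, and everything else stays where it is.

Things in the scene. Friction and masses are not known exactly. Their poses are not given: they have to be found in the camera images.
- shaker: Laboratory shaker fixed on the bench: white housing 320 x 340 mm, low control nose in front (to x = -222 mm), flat grey deck 300 x 340 mm, its top 90 mm above the bench. Origin: centre of the underside; x from the nose to the back (the way the block is pushed), y left, z up. Two wire flask clamps, 84 mm wide, 60 mm high, are fixed on the deck at x, y = (85, 115) and (85, -122) mm.
- lane (a point): Front end of the lane, on its centre line, at deck height (shaker frame -112, -37, 90 mm; axes as the shaker's). The lane runs straight back along x, 50 mm wide, between two guide rails 12 mm high and 6 mm thick, up to the stop, a wall 26 mm high across the lane whose face is 232 mm from this point.
- axle (a point): On the axle of the steel clamp rocker, shaker frame (0, 0, 136) mm, 46 mm above the deck. The rocker is a see-saw on this axle, which runs along x. Its left (+y) side, near the nose, is the treadle plate; its right side, farther back, is the flap over the lane, whose pad hangs down and bars the block's way. The block cannot push the flap open. Axle posts 50 mm high stand at x = -131 and 126 mm.
- clamp (a joint): Angle of the clamp rocker (rad). 0 = closed; grows as the treadle goes down and the flap up, to 0.48 at its end stop. The pad clears the top of the block above about 0.23 and, let go, rests on the block at about 0.22. A spring closes it: about 0.08 N m at 0 and 0.16 N m at 0.4, which is 3 to 6 N pressed down on the treadle.
- treadle (a point): Middle of the treadle's top face (moves with the rocker), nothing above it. Plate 150 mm long in x (shaker x = -120 to 30 mm), 40 mm wide (y = 11 to 51 mm), ribbed: a fingertip can slide along it. Top level and 26 mm above the deck at joint 0; pressed at shaker y = 26 mm the contact is about 19 mm above the deck at 0.23, 15 mm at 0.35, 12 mm at 0.42.
- flap_pad (a point): Middle of the front lower edge of the flap's pad (moves with the rocker), over the lane at shaker x = 68 mm. Pad 42 mm long in x (to x = 110 mm), 26 mm wide. About 23 mm above the deck at joint 0, so that it bars the block, and 34 mm at 0.22.
- block_center (a point): Centre of the long loose tube block, 17 mm above its underside: aluminium, 100 mm long (its x), 46 mm wide (y), 34 mm high, two rows of five dark wells in its top, about 0.3 kg. It lies in the front of the lane along the lane, short of the flap.
- home (a point): Point of the shaker where the block's centre is when the block rests fully home against the stop (shaker frame x = 70, y = -37, z = 107 mm); axes as the shaker's.
- half_block: Bystander: spare tube block, 50 x 46 x 34 mm with four wells, on the deck right of the lane. Origin: centre of its underside.
- jar: Bystander: small amber jar, 38 mm across, 45 mm high, on the deck right of the lane. Origin: centre of its underside.
- beaker: Bystander: small glass beaker, 52 mm across, 42 mm high, on the deck left of the treadle. Origin: centre of its underside.
- bottle: Bystander: glass bottle, 70 mm across, 160 mm high, on the bench to the left. Origin: centre of its underside.
- tip_box: Bystander: grey box with a clear lid, 85 x 120 x 63 mm, on the bench to the left. Origin: centre of its underside.
- mug: Bystander: white mug, 76 mm across, 90 mm high, on the bench to the right. Origin: centre of its underside.
- screwdriver: Bystander: screwdriver lying on the bench to the right. Origin: underside, about its middle.
Not all that is in view belongs to the job. Leave any blue look-alike of the part that bears block_center alone.

How it is judged:
On the way, in this order (a step that is already met when the one before it is completed fails the run):
1. a finger presses the treadle and the flap is lifted while the block is still short of it (value of joint clamp above 0.24 rad and contact force between the fingers and clamp above 0.5 N and x of block_center in the frame of home below -0.05 m), for 0.2 s.
2. with the treadle still held down by a finger, a finger pushes the block under the raised flap (value of joint clamp above 0.22 rad and contact force between the fingers and clamp above 0.5 N and contact force between the fingers and block above 0.1 N and x of block_center in the frame of home above -0.038 m).
3. the block is pushed home against the stop with the treadle still held down (x of block_center in the frame of home above -0.005 m and value of joint clamp above 0.22 rad and contact force between the fingers and clamp above 0.5 N), for 0.1 s.
At the end, for the whole second after the job is handed in: The block's centre is within 5 mm of home along the lane (against the stop) and 7 mm in all, lying flat and at rest, and the released flap presses on its top (joint 0.15 to 0.29, over 0.5 N) (x of block_center in the frame of home between -0.005 and 0.004 m and horizontal distance between block_center and home below 0.007 m and value of joint clamp between 0.15 and 0.29 rad and contact force between clamp and block above 0.5 N and linear speed of block below 0.01 m/s and angle between block_center's own z axis and vertical below 0.06 rad); the robot touches nothing.
It fails at once if the block is lifted more than 8 mm off the deck (z of block_center in the frame of home above 0.008 m).
It fails at once if the block is tipped more than 0.2 rad (angle between block_center's own z axis and vertical above 0.2 rad).
It fails at once if the block leaves the deck (z of block_center in the frame of home below -0.02 m).
It fails at once if a bystander is disturbed (moved more than 25 mm) (distance of any of half_block, jar, beaker, bottle, tip_box, mug, screwdriver from where it was at the start of the episode above 0.025 m).
It also fails if it takes over 38 s, if anything falls off the work surface, if the arm or the gripper's body presses on something with over 40 N, if the wrist force passes 120 N, or if a joint passes its speed limit or range.

## Working session

There is one attempt and no reset: what is moved stays moved. The work goes in short steps, each a Python script; the robot and the scene stay as the last script left them, time stands still between calls to the robot, and variables do not carry over. Pictures are saved under pics/ and viewed, about 8 in all and at most 12, crops included, and the job is handed in when it is done.

```bash
mkdir -p pics; python3 - <<'E'
from rig import manip as m
import cv2, numpy as np
for n in ("top","side"):
    c=m.camera(n); cv2.imwrite(f"pics/{n}1.png",c["image"][:,:,::-1])
    print(n,c["fx"],c["fy"],c["cx"],c["cy"],np.round(c["cam_to_world"],4).tolist())
    np.savez(f"{n}1.npz",**c)
c=m.camera("wrist");print(np.round(c["mount"],4).tolist(),c["fx"]); print(m.get_time(),m.get_ee_rot(),m.get_width())
E
```

```text
top 501.37760571932773 501.37760571932773 317.0729823482233 239.08498170142877 [[-0.0105, -0.9846, 0.1746, 0.2625], [-0.9999, 0.008, -0.0146, 0.0163], [0.013, -0.1748, -0.9845, 1.5549], [0.0, 0.0, 0.0, 1.0]]
side 464.1784566259824 464.1784566259824 329.19994482972953 233.48390888211622 [[-0.8534, -0.3621, 0.375, 0.1397], [-0.521, 0.6184, -0.5883, 0.655], [-0.0189, -0.6975, -0.7164, 0.8675], [0.0, 0.0, 0.0, 1.0]]
[[-0.0002, -0.3018, 0.9534, -0.1205], [1.0, 0.0001, 0.0002, -0.0001], [-0.0002, 0.9534, 0.3018, -0.0773], [0.0, 0.0, 0.0, 1.0]] 344.5500371007091
0.15 [ 2.08716226  0.26647242 -2.08742822] 0.0856921321761483
```

View pics/top1.png

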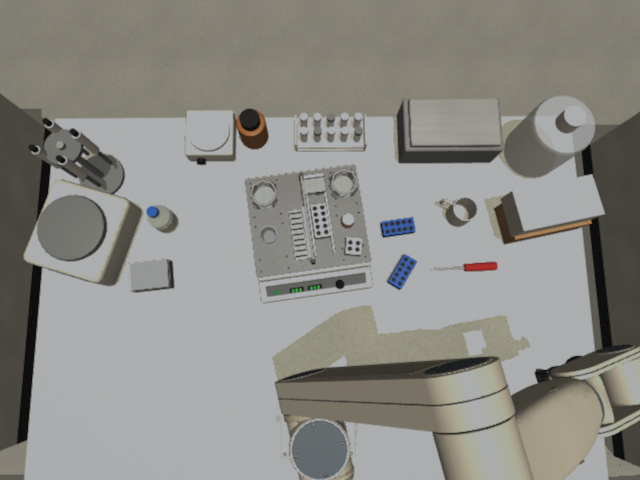

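View pics/side1.png

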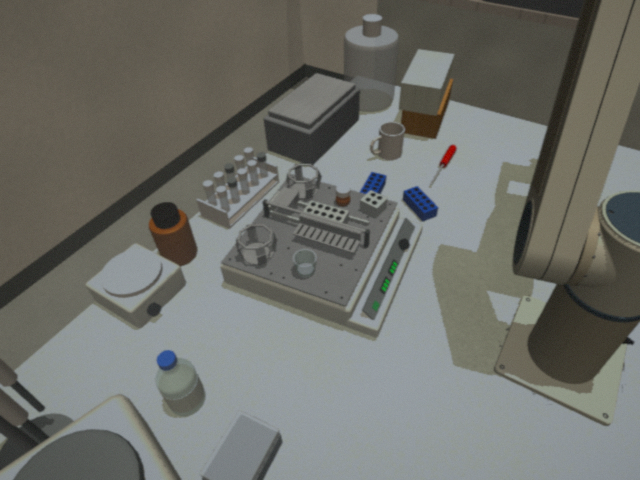

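The top view shows the shaker at about (247–370, 166–300), with its nose toward the robot and the white block at (320,220). The blue look-alikes are at (398,227) and (402,271). I'll zoom in next.

```bash
python3 - <<'E'
import cv2
a=cv2.imread("pics/top1.png")[155:305,235:385]; cv2.imwrite("pics/t_crop.png",cv2.resize(a,(600,600),interpolation=cv2.INTER_CUBIC))
a=cv2.imread("pics/side1.png")[150:340,210:440]; cv2.imwrite("pics/s_crop.png",cv2.resize(a,(690,570),interpolation=cv2.INTER_CUBIC))
E
```

```text
(no output)
```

View pics/t_crop.png

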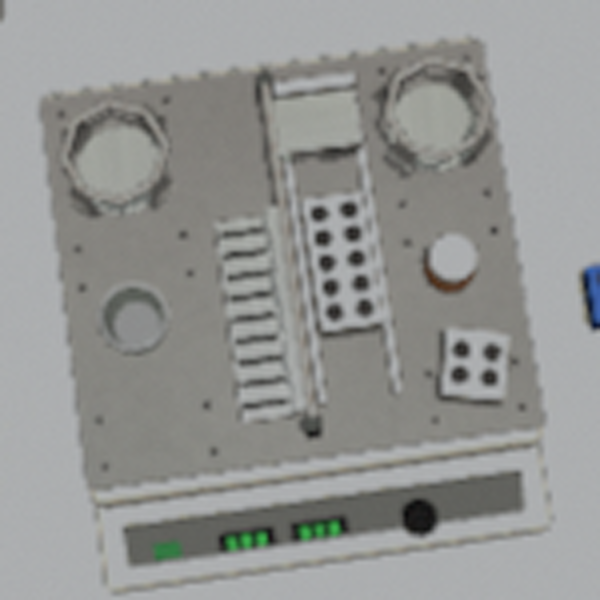

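View pics/s_crop.png

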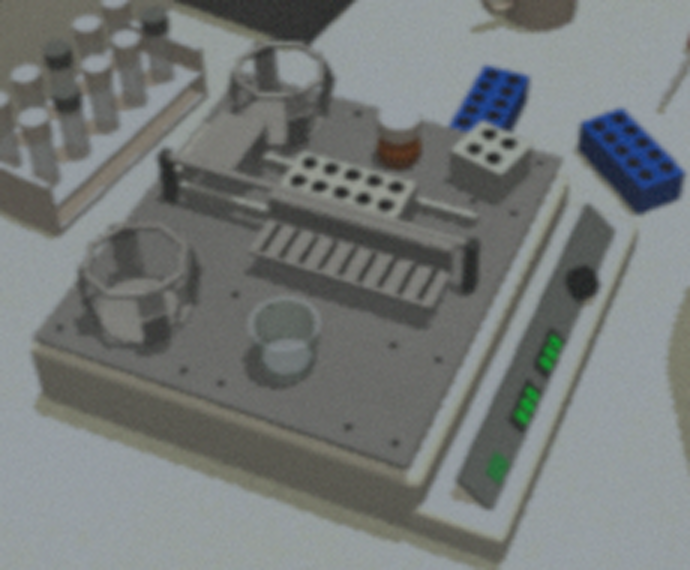

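Top crop: block wells run from (318,213) to (365,307), the treadle is at (218–300, 215–420), the flap pad is near (320,150), and the posts are at (265,80) and (312,425). I'll fit the shaker pose using both cameras.

```bash
cat > fit.py <<'E'
import numpy as np
from scipy.optimize import least_squares
C={n:np.load(f"{n}1.npz") for n in("top","side")}
def proj(n,P):
    c=C[n];T=np.linalg.inv(c["cam_to_world"]);q=P@T[:3,:3].T+T[:3,3]
    return np.c_[c["fx"]*q[:,0]/q[:,2]+c["cx"],c["fy"]*q[:,1]/q[:,2]+c["cy"]]
full=lambda n,u:(np.array(u,float)+.5)/(4 if n=="top" else 3)-.5+((235,155) if n=="top" else (210,150))
top=[((-150,170,90),(88,487)),((150,170,90),(42,97)),((150,-170,90),(482,42)),((-150,-170,90),(545,430)),
 ((-112,-65,102),(398,392)),((-112,-9,102),(320,402)),((-131,0,140),(312,422)),((126,0,140),(265,75)),
 ((-120,51,116),(242,420)),((30,51,116),(218,223)),((120,-12,116),(275,92)),((120,-62,116),(356,83))]
side=[((-150,170,90),(405,468)),((150,170,90),(35,342)),((-150,-170,90),(563,165)),((-131,0,140),(470,240)),((126,0,140),(167,152)),
 ((-120,51,116),(437,305)),((30,51,116),(250,258))]
def w(p,P):
    P=np.array(P,float)/1000;c,s=np.cos(p[2]),np.sin(p[2])
    return P@np.array([[c,-s,0],[s,c,0],[0,0,1]]).T+[p[0],p[1],0]
def res(p,raw=False):
    r=[proj(n,w(p,[a for a,_ in L]))-full(n,[b for _,b in L]) for n,L in(("top",top),("side",side))]
    return r if raw else np.vstack(r).ravel()
s=least_squares(res,[.65,.02,.1],loss="soft_l1");print(s.x)
for r in res(s.x,True):print(np.round(r,1).tolist())
# block: wells centroid, top face z=124
u=full("top",np.mean([(318,213),(350,209),(334,312),(365,307)],0))
b=least_squares(lambda q:(proj("top",w(s.x,[[q[0],q[1],124]]))-u).ravel(),[-20,-37],x_scale=100);print("block",b.x)
for nm,uu,z in(("jar",(452,255),135),("half",(476,361),124),("beaker",(135,318),130)):
    print(nm,least_squares(lambda q:(proj("top",w(s.x,[[q[0],q[1],z]]))-full("top",uu)).ravel(),[0,0],x_scale=100).x)
E
python3 fit.py
```

```text
[0.58241466 0.02448638 0.12808121]
[[-0.5, 0.4], [-0.6, -0.1], [0.3, -0.8], [-0.0, -1.1], [-0.2, -0.0], [0.4, 0.0], [0.3, 0.1], [0.1, 0.7], [-0.2, 0.3], [-0.9, -0.5], [2.0, 0.3], [-1.6, 0.4]]
[[0.8, -0.1], [-0.6, -2.2], [0.7, -2.5], [1.1, 1.0], [0.1, 0.1], [-1.4, 1.1], [-0.5, -2.5]]
block [-13.56640599 -37.30549391]
jar [ -22.87234334 -116.52259705]
half [-100.58171943 -123.23686926]
beaker [-36.86933069 116.85114823]
```

```bash
cat > h.py <<'E'
import numpy as np,cv2
from scipy.spatial.transform import Rotation as Ro
from rig import manip as m
p=np.array([0.58241,0.02449,0.12808])
c,s=np.cos(p[2]),np.sin(p[2]);RS=np.array([[c,-s,0],[s,c,0],[0,0,1]])
W=lambda x,y,z:RS@(np.array([x,y,z])/1000)+[p[0],p[1],0]
S=lambda P:(RS.T@(np.array(P)-[p[0],p[1],0]))*1000
def rot(sg):
    X=np.array([0,0,-1.]);Y=sg*RS[:,1];return Ro.from_matrix(np.c_[X,Y,np.cross(X,Y)]).as_rotvec()
E
python3 - <<'E'
from h import *
P=W(-92,-2,232); j0=np.array(m.get_joint_positions())
for sg in(1,-1):print(sg,m.solve_ik(P,rot(sg)), Ro.from_rotvec(m.get_ee_rot()).as_matrix()[:,1])
sg=min((1,-1),key=lambda g:abs(m.solve_ik(P,rot(g))[5]) if m.solve_ik(P,rot(g)) is not None else 9)
print("use",sg,S(P))
m.command_gripper(0.056); m.move_to(P,rot(sg)); print(m.get_time(),m.get_width(),S(m.get_position()),m.get_contact_force())
T=np.eye(4);T[:3,:3]=Ro.from_rotvec(m.get_ee_rot()).as_matrix();T[:3,3]=m.get_position()
k=m.camera("wrist");np.savez("w1.npz",T=T,**k);cv2.imwrite("pics/w1.png",k["image"][:,:,::-1])
k=m.camera("side");cv2.imwrite("pics/s2.png",cv2.resize(k["image"][100:290,190:440,::-1],None,fx=3,fy=3,interpolation=cv2.INTER_CUBIC))
E
```

```text
1 [-2.32961651e-03  2.56735720e-01  1.93756852e+00 -4.44089210e-16
  9.47288413e-01 -1.70120594e+00] [ 0.25012703 -0.96821234 -0.00115866]
-1 [-0.00232962  0.25673572  1.93756852  0.          0.94728841  1.44038671] [ 0.25012703 -0.96821234 -0.00115866]
use -1 [-92.  -2. 232.]
3.05 0.055973750322962354 [-91.89242963  -2.59505542 232.02724194] [-0.81710958 -0.91391339  0.8655835 ]
```

View pics/w1.png

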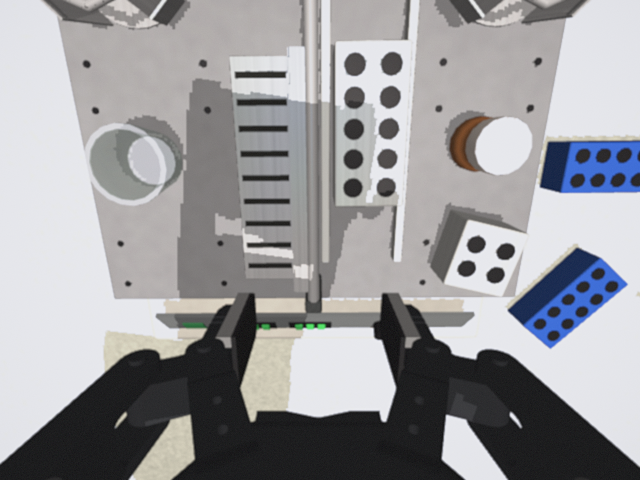

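View pics/s2.png

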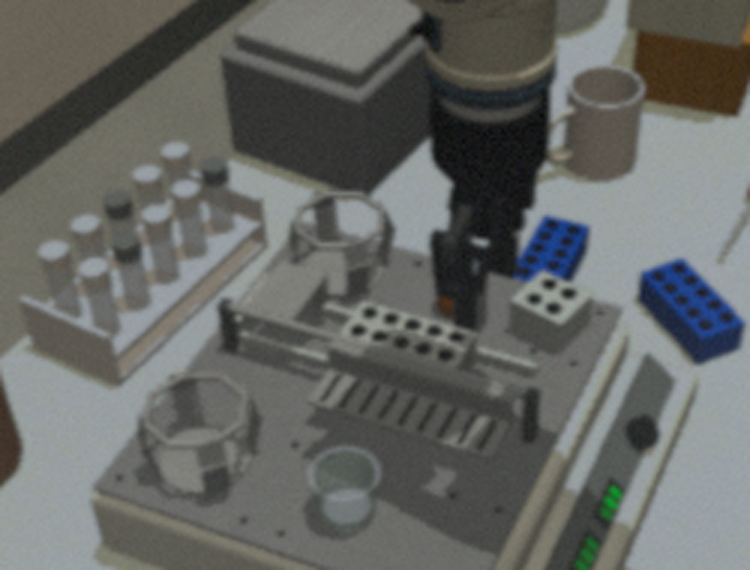

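The wrist view confirms the layout: block rear edge at row ~205 (x 333–402), treadle front-left corner at (246,278), and right-rail front end at (397,262). I'll check these against the pose fit, then descend until contact.

```bash
python3 - <<'E'
from h import *
k=np.load("w1.npz");M=k["T"]@k["mount"]
def ray(u,z):
    d=M[:3,:3]@[(u[0]-k["cx"])/k["fx"],(u[1]-k["cy"])/k["fy"],1];o=M[:3,3];return np.round(S(o+d*(z/1000-o[2])/d[2]),1)
for n,u,z in[("wells c",((353+386+355+391)/4,(188+187+64+63)/4),124),("wells rear",(369.5,187.5),124),("rail R",(397,262),102),("treadle FL",(246,278),116),("treadle BL",(231,56),116),("deck FR",(552,297),90),("deck FL",(115,298),90),("block rear L",(333,205),124)]:print(n,ray(u,z))
# descend, then step until contact
R=rot(-1); y=-1.5
m.servo_line(W(-92,y,160),R,rate=.12); m.hold(.3); f0=np.array(m.get_contact_force());print("f0",f0,S(m.get_position()))
z=160
while z>118:
    z-=1.5; m.servo_line(W(-92,y,z),R,rate=.03); f=np.array(m.get_contact_force())-f0
    if z<146 or f[2]>1: print(z,np.round(f,2),round(S(m.get_position())[2],1),np.round(m.get_torque(),2))
    if f[2]>2.0: break
print(m.get_time())
E
```

```text
wells c [-11.4 -36.3 124. ]
wells rear [-50.4 -36.9 124. ]
rail R [-111.9  -64.2  102. ]
treadle FL [-119.2   51.   116. ]
treadle BL [ 29.4  50.8 116. ]
deck FR [-148.3 -200.1   90. ]
deck FL [-149.   168.7   90. ]
block rear L [-62.2 -12.8 124. ]
f0 [-1.01161972  0.39028058  0.09115297] [-91.66102007  -1.5463717  160.57639513]
145.0 [ 2.01 -0.66 -0.02] 144.9 [-0.03 -0.06 -0.05]
143.5 [ 2.27 -0.12 -0.34] 143.4 [ 0.05 -0.02  0.  ]
142.0 [ 1.24 -0.7  -0.34] 141.9 [0.02 0.02 0.02]
140.5 [ 1.82  0.31 -0.73] 140.4 [ 0.04  0.07 -0.02]
139.0 [ 1.33 -0.65 -0.73] 138.9 [-0.   -0.03  0.02]
137.5 [ 0.76 -0.15 -0.96] 137.4 [-0.01 -0.03 -0.01]
136.0 [ 0.3  -1.62 -0.12] 135.9 [0.02 0.   0.01]
134.5 [ 0.91 -0.58 -0.49] 134.4 [ 0.06  0.06 -0.05]
133.0 [-0.18 -1.75  5.05] 133.2 [-0.27  0.21  0.01]
8.7
```

```bash
python3 - <<'E'
from h import *
R=rot(-1)
for z in(129,125,121):
    m.servo_line(W(-92,-1.5,z),R,rate=.03); m.hold(.15); print(z,np.round(m.get_contact_force(),2),S(m.get_position()).round(1))
print(m.get_time())
T=np.eye(4);T[:3,:3]=Ro.from_rotvec(m.get_ee_rot()).as_matrix();T[:3,3]=m.get_position()
k=m.camera("wrist");a=k["image"][:,:,::-1];s=m.camera("side")["image"][130:270,210:440,::-1]
s=cv2.resize(s,(800,487))[:, :400+0]if 0 else cv2.resize(s,(460,280),interpolation=cv2.INTER_CUBIC)
b=np.zeros((600,800,3),np.uint8);w=cv2.resize(a,(426,320));b[:320,:426]=w;b[320:,:460]=s;cv2.imwrite("pics/press.png",b)
E
```

```text
129 [-1.44 -3.24  7.61] [-91.2  -1.9 129.6]
125 [ 0.52 -3.11  8.82] [-90.8  -1.9 125.9]
121 [ 1.36 -1.2   8.23] [-90.6  -1.7 121.9]
10.0
```

View pics/press.png

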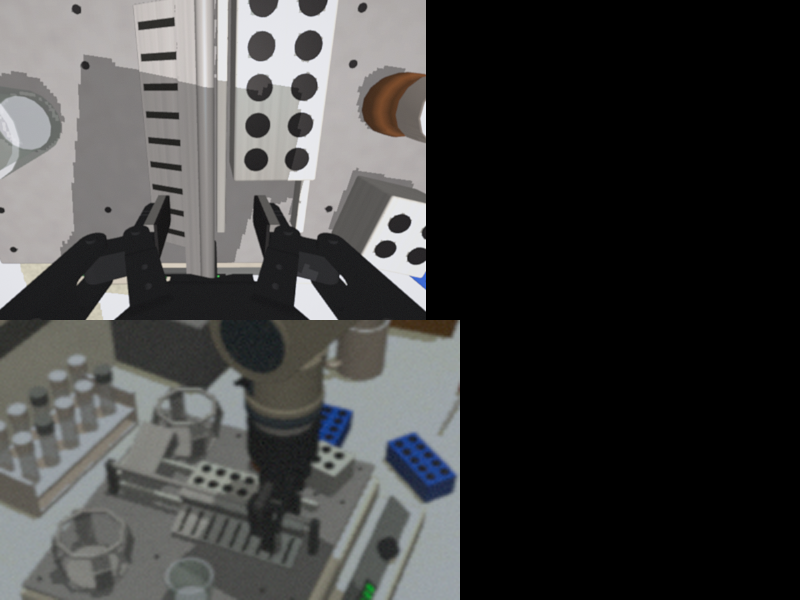

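The left finger is on the visibly tilted treadle, at about (160,225). The right finger is in the lane behind the block, and the flap is raised. Next I push the block.

```bash
python3 - <<'E'
from h import *
R=rot(-1); z=120.5
def st(x):
    f=RS.T@np.array(m.get_contact_force()); print(x,np.round(f,1),S(m.get_position()).round(1),round(m.get_time(),2)); return f
for x in(-78,-60,-40,-25,-10,0,4):
    m.servo_line(W(x,-1.5,z),R,rate=.05); st(x)
x=4
while x<14:
    x+=1; m.servo_line(W(x,-1.5,z),R,rate=.03); f=st(x)
    if f[0]<-14: break
m.hold(.3); st(x)
k=m.camera("wrist")["image"][:,:,::-1];s=m.camera("top")["image"][155:305,235:385,::-1]
b=np.zeros((320,760,3),np.uint8);b[:,:426]=cv2.resize(k,(426,320));b[:,430:750]=cv2.resize(s,(320,320),interpolation=cv2.INTER_CUBIC);cv2.imwrite("pics/home.png",b)
E
```

```text
-78 [0.9 2.9 2.8] [-77.5  -1.3 120.6] 10.53
-60 [0.8 2.  3.2] [-59.5  -1.4 120.5] 11.04
-40 [-0.1  3.6  3.3] [-39.6  -1.5 120.6] 11.59
-25 [-1.   2.   2.9] [-24.6  -1.5 120.6] 12.04
-10 [-1.   2.3  2.9] [ -9.7  -1.5 120.6] 12.49
0 [-1.6  3.1  3. ] [  0.2  -1.5 120.6] 12.84
4 [-4.3  2.3  3.4] [  3.9  -1.5 120.5] 13.09
5 [-4.2  1.2  5. ] [  4.5  -1.5 120.4] 13.34
6 [-4.8  2.4  4.7] [  5.7  -1.5 120.4] 13.59
7 [-4.8  1.5  3.5] [  6.9  -1.5 120.4] 13.84
8 [-3.9  2.5  3.5] [  8.   -1.5 120.4] 14.09
9 [-3.9  1.4  3.3] [  9.1  -1.5 120.5] 14.34
10 [-6.9  2.7  6. ] [  9.3  -1.5 120.5] 14.59
11 [-9.6  0.7  9.1] [  9.3  -1.5 120.4] 14.84
12 [-13.8   1.6  11.6] [  9.4  -1.5 120.3] 15.09
13 [-17.    1.   15.3] [  9.4  -1.6 120.3] 15.34
13 [-16.1   1.1  14.2] [  9.4  -1.5 120.3] 15.64
```

View pics/home.png

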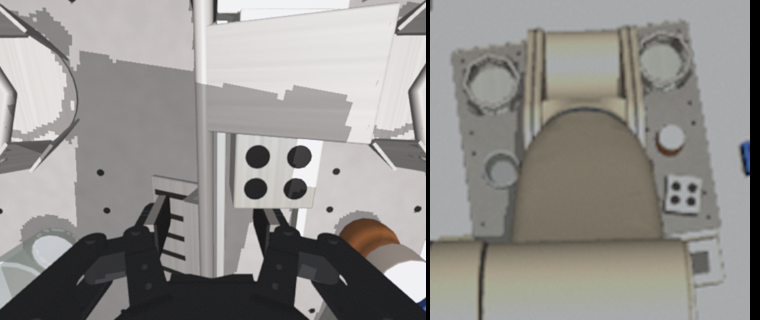

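The hard stop came at TCP x=9.4 mm against 9 mm predicted, so the block is home under the flap. I'll relax, back off with the treadle held, then let it up slowly.

```bash
python3 - <<'E'
from h import *
R=rot(-1)
m.servo_line(W(9.3,-1.5,120.5),R,rate=.03)
m.servo_line(W(4,-1.5,120.5),R,rate=.03); m.hold(.2)
m.servo_line(W(4,-1.5,140),R,rate=.03); print(np.round(m.get_contact_force(),2))
m.servo_line(W(-10,-1.5,215),R,rate=.12)
m.servo_line(W(-110,-1.5,250),R,rate=.15); m.hold(.5)
print(np.round(m.get_contact_force(),2),m.get_time(),m.get_joint_vel())
T=np.eye(4);T[:3,:3]=Ro.from_rotvec(m.get_ee_rot()).as_matrix();T[:3,3]=m.get_position()
k=m.camera("wrist");np.savez("w2.npz",T=T,**k);cv2.imwrite("pics/end.png",k["image"][:,:,::-1])
E
```

```text
[-0.26 -0.18 -0.12]
[ 0.56 -0.83  0.86] 19.4833 [ 0.00094373 -0.00061012  0.00051701  0.00023005 -0.00070373 -0.00054272]
```

View pics/end.png

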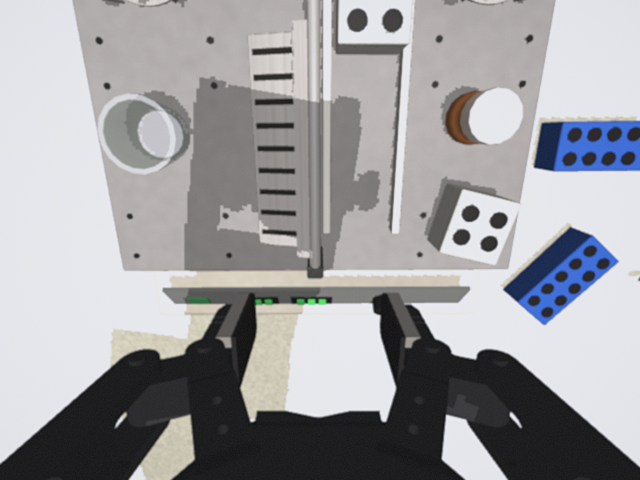

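```bash
python3 - <<'E'
from h import *
k=np.load("w2.npz");M=k["T"]@k["mount"]
def ray(u,z):
    d=M[:3,:3]@[(u[0]-k["cx"])/k["fx"],(u[1]-k["cy"])/k["fy"],1];o=M[:3,3];return np.round(S(o+d*(z/1000-o[2])/d[2]),1)
print("wells rear",ray((375,20),124),"want ~31,-37; edge",ray((373,46),124),"rail",ray((395,233),102))
m.sign_off();print(m.get_time())
E
```

```text
wells rear [ 33.3 -37.1 124. ] want ~31,-37; edge [ 18.8 -36.5 124. ] rail [-111.7  -64.1  102. ]
the job is handed in; nothing more can be done
the job is handed in; nothing more can be done
```

The block is home against the back stop with the treadle released, and the job was handed in at about 19.5 s of the 38 s allowed. I can't see the verdict.

**What I did:** I set the fingers to 56 mm. The left fingertip pressed the treadle to about 14 mm above the deck, which should be roughly 0.38 rad. With the treadle held, the right fingertip pushed the block about 82 mm under the raised flap until it hit the stop. Then I backed off 5 mm, let the treadle up slowly and drew the hand clear.

**Last checks:**
- **Stop contact:** the arm stopped hard at tool x = 9.4 mm, against 9 mm predicted, with about 17 N of push.
- **Block position:** in the final wrist image the block's rear edge is at x ≈ 18.8 mm (20 expected). Its rear wells are at 33.3 mm (about 31 expected). The two readings bracket home within about 2 mm and differ by more than I'd like, but that is within pixel and calibration error. Sideways it is at y ≈ -37 mm, on the centre line.
- **Clearance:** the wrist force was near zero after the retreat. The beaker, jar and half block on the deck look undisturbed; the bench items left and right were not rechecked.
- **Not measured:** I had no direct reading of the clamp angle, and the flap was out of view in the last picture. Only the treadle, left partly tilted after release, indicates that the flap rests on the block.

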